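Put the stacked sharpening kit back in its holders

TASK

The sharpening kit has been left in a pile on the bench. Take the pile apart and put each of its four pieces into its own plywood holder, the one whose recess matches its shape and size, flat on the holder's floor and the same way up as it is now. Set the pieces down rather than dropping them, do not tip them over, and leave the screwdriver and the oil bottle where they are.

Things in the scene. Friction and masses are not known exactly. Their poses are not given: they have to be found in the camera images.
- sanding_block: The bottom of the pile: a loose rectangular wooden sanding block with a cork sole, 124 (its x) by 64 (its y) by 26 high, about 0.15 kg. Flat on the bench in any of five places, up to 23 degrees from having its long side along world y. Origin: centre of its underside; x along its length, z up. Grip it across its 64 mm width.
- oilstone: Second in the pile: a loose grey rectangular sharpening stone, 108 (x) by 42 (y) by 24 high, about 0.25 kg, lying flat on the sanding block, nearly centred and parallel to it. Origin: centre of its underside; x along its length, z up.
- setting_block: A loose square steel block, 34 by 34 by 32 high, four dark dots on top, about 0.26 kg. It stands on either half of the oilstone, its centre about 30 from the stone's, the wax tin on the other half. Its sides are within about 12 degrees of parallel to the stone's. Origin: centre of its underside; x and y square to its sides, z up.
- wax_tin: A loose round aluminium tin, 34 in diameter and 28 high, about 0.07 kg, standing on the other half of the oilstone, its centre about 60 mm from that of the steel block (26 mm of free gap between them). Origin: centre of its underside; z up.
- sanding_holder: The larger rectangular plywood holder, for the sanding block: 156 (x) by 96 (y) outside, recess 140 by 80. Fixed; floor 4 above the bench, walls 8 thick, 10 high overall. Origin: centre of its underside, at bench level; z up, x along its length. In any of five places about the bench; turned by up to 23 degrees from long side along world y.
- oilstone_holder: The smaller and narrower rectangular plywood holder, for the oilstone: 140 (x) by 74 (y) outside, recess 124 by 58. Fixed; floor 4 above the bench, walls 8 thick, 10 high overall. Origin: centre of its underside, at bench level; z up, x along its length. In any of five places about the bench; turned by up to 23 degrees from long side along world y.
- setting_holder: The small square plywood holder, for the steel block: 66 by 66 outside, recess 50 by 50. Fixed; floor 4 above the bench, walls 8 thick, 10 high overall. Origin: centre of its underside, at bench level; z up, x and y square to its walls. In any of five places about the bench, turned up to 23 degrees out of square with the bench.
- wax_holder: The round plywood holder, for the wax tin: 66 in diameter outside, round recess 50 in diameter. Fixed; floor 4 above the bench, walls 8 thick, 10 high overall. Origin: centre of its underside, at bench level; z up. In any of five places about the bench.
- screwdriver: A short screwdriver, 150 long, lying on the bench at the robot's far right. Not part of the job: leave it where it is. Origin: the underside of its middle; x along it towards its tip, z up.
- oil_bottle: A small amber bottle of honing oil, 52 in diameter and 110 high, standing on the bench at the robot's far left. Not part of the job: leave it where it is. Origin: centre of its underside; z up.

How it is judged:
At the end, for the whole second after the job is handed in: Each of the four pieces lies inside its own matching holder: its centre within 13 mm of the holder's centre, its underside on the holder's floor (less than 7.5 mm above the bench; the floor is at 4 mm), upright within 0.06 rad, at rest (below 0.02 m/s) and not touched by the fingers (horizontal distance between sanding_block and sanding_holder below 0.013 m and z of sanding_block in the frame of sanding_holder below 0.0075 m and angle between each of sanding_block, oilstone, setting_block, wax_tin's own z axis and vertical below 0.06 rad and linear speed of each of sanding_block, oilstone, setting_block, wax_tin below 0.02 m/s and contact force between the fingers and sanding_block below 0.1 N and horizontal distance between oilstone and oilstone_holder below 0.013 m and z of oilstone in the frame of oilstone_holder below 0.0075 m and contact force between the fingers and oilstone below 0.1 N and horizontal distance between setting_block and setting_holder below 0.013 m and z of setting_block in the frame of setting_holder below 0.0075 m and contact force between the fingers and setting_block below 0.1 N and horizontal distance between wax_tin and wax_holder below 0.013 m and z of wax_tin in the frame of wax_holder below 0.0075 m and contact force between the fingers and wax_tin below 0.1 N).
It fails at once if a piece of the kit is dropped (moves faster than 0.7 m/s while the fingers do not touch it: a fall of about 25 mm) ((linear speed of sanding_block above 0.7 m/s and contact force between the fingers and sanding_block below 0.1 N) or (linear speed of oilstone above 0.7 m/s and contact force between the fingers and oilstone below 0.1 N) or (linear speed of setting_block above 0.7 m/s and contact force between the fingers and setting_block below 0.1 N) or (linear speed of wax_tin above 0.7 m/s and contact force between the fingers and wax_tin below 0.1 N)).
It fails at once if a piece of the kit is tipped over (tilted more than 45 degrees) (angle between any of sanding_block, oilstone, setting_block, wax_tin's own z axis and vertical above 0.785 rad).
It fails at once if the screwdriver or the oil bottle is disturbed (moved more than 30 mm, or the bottle tipped) (angle between oil_bottle's own z axis and vertical above 0.7 rad or distance of any of screwdriver, oil_bottle from where it was at the start of the episode above 0.03 m).
It also fails if it takes over 112 s, if anything falls off the work surface, if the arm or the gripper's body presses on something with over 40 N, if the wrist force passes 120 N, or if a joint passes its speed limit or range.

ROBOT

A 6-joint arm with a two-finger parallel gripper is mounted at the origin on the work surface. World frame = base frame: x ahead of the robot, y to its left, z up, the work surface at z = 0. Lengths are in m, angles in rad, forces in N, time in s.
With the tool pointing down it reaches from about 0.35 to 0.775 m from the base axis. Payload 7.3 kg.
Tool frame: the origin (TCP) lies at the very end of the fingers, on their centre line; the grasp point (between the pads) lies 19 mm behind it; z points along the fingers, y is the line along which they close (so a half turn about z gives the same grasp; the last joint's range is limited). The gripper opens to 92 mm and grips with 3 to 60 N. Pads are 19 mm wide; open, the fingers measure 130 mm over their backs; the gripper's body (75 mm by 190 mm) begins 47 mm behind the grasp point.
Start: joints at [1.039, 0.342, 1.524, -0, 1.275, -0.146], TCP at [0.198, 0.486, 0.227] pointing down, gripper open.
Joint ranges: [-2.53, 2.53], [-0.77, 2.02], [0.04, 2.7], [-1, 4.14], [0.28, 2.66], [-3.11, 3.11]. Speed limits (rad/s): [2.57, 2.57, 3.14, 3.14, 3.14, 3.14].

INTERFACE

Orientations are given as [roll, pitch, yaw] about the fixed x, y, z axes, in that order (R = Rz(yaw) Ry(pitch) Rx(roll)).
In Python, from cell import robot gives the robot as it stands.
- The arm moves only by the tool apply_moves, never from a script. Its argument "motion" is text: rows parted by semicolons, each of 7 numbers parted by spaces: the opening in per cent of the stroke, from 0 (shut) to 100 (fully open), then the shift along the tool's x, y, z in cm, then the turn, a rotation vector about the tool's x, y, z in rad. A call has 1 to 20 rows; each row shifts and turns the commanded pose from where the row before left it, along the tool's axes as they then stand; what a row does not reach is not made up. A row lasts 1/8 s, in which the tool goes at most 62.5 mm and 10.7 degrees, less where a joint would pass 70% of its speed; a pose out of reach is approached as far as the arm can. A call with a gripper value outside its range is refused whole. The fingers move at their own pace and stop on an object; "force" is the grip in N (left out, the last holds). Time passes only in rows, so rows that do not move let the fingers close. It gives the time, the measured TCP pose, the force, the opening and the grip force at its end, in the units of the state.
- robot.observe(): the state, without advancing time (a new reading comes with each control period).
- robot.read_camera(name): name is "scene" or "top"; returns a dict with "img" (420x560x3 uint8, red, green, blue), "fovy" (degrees; the focal length in pixels is half the picture's height over the tangent of half this angle, whatever the lens; pixels are square), "cx", "cy" (the principal point, pixels), "k1" (the pictures are not rectified: a ray, as slopes to the right and down, at radius r is drawn at 1 + k1 r^2 times it, then the intrinsics apply), "R" (3x3) and "t" (3): a world point X has camera coordinates R X + t. Camera axes: x right, y down, z forward; pixel columns grow to the right and rows downward; lengths in m; the calibration is good to about 2 mm. A picture is of the moment at which its call begins. There is no depth.
- robot.hand_in(): hands the job in; it is judged then, once.
Trained networks look in a picture, given as the dict that the camera call returned (one of the last four; its "shot" number tells which), for a name from the list of things; names that differ only in an ending like _2 or _b are one class to them, and where a whole thing is asked for, a point or a joint stands for the part that bears it (a point fixed in the world has none). Each returns a list of dicts, best first, with "score" (0 to 1); they miss things now and then, are a little off and sometimes report something else, mostly with a low value. They report only what shows in the picture. A call takes as long as a camera call.
- robot.search_frame(target, picture): "centre" ([x, y, z] in m, in world coordinates, good to about 4 mm: the middle of the surface that is visible of it).
- robot.trace(target, picture): "pixels" (420x560 bool, what is visible of it).
The state is a dict: "time": time; "qpos": joint angles; "qvel": joint speeds; "joint_efforts": joint torques, N m; "tool_pos": TCP position; "tool_rot": TCP orientation; "contact_force": force on the tool from outside, world axes, zero at the start; "torque": the same for the moment, N m; "opening": finger opening in m; "grip_force": force on a finger pad.
Only numpy, scipy, OpenCV 4.12 (cv2) and the standard library are available. Lean on these libraries where they do the work, as an engineer would, in place of code of your own. Each camera call takes 0.05 s, during which the arm holds its last target. There are 200 camera calls.

## Working session

There is one attempt and no reset: what is moved stays moved. The work goes in short steps, Python scripts to look and compute and a tool call to move; the robot and the scene stay as the last step left them, time stands still between calls to the robot, and variables do not carry over. Pictures are saved under pics/ and viewed, at most 14 in all, crops included, and the job is handed in when it is done.

Besides the shell and the picture viewer there is one more tool, called after ">>>" by a JSON object that holds its "fn" and its "kwargs", one argument or row to a line. apply_moves: Moves the arm, as the interface text tells. Its arguments: {"type":"object","properties":{"motion":{"type":"string"},"force":{"type":"number"}},"required":["motion"]}

```bash
mkdir -p pics && ls && cat > h.py <<'E'
import numpy as np, cv2
from cell import robot
T=["sanding_block","oilstone","setting_block","wax_tin","sanding_holder","oilstone_holder","setting_holder","wax_holder","screwdriver","oil_bottle"]
def rays(p,px):
    px=np.atleast_2d(px).astype(float); h=p["img"].shape[0]
    f=h/2/np.tan(np.radians(p["fovy"])/2)
    d=(px-[p["cx"],p["cy"]])/f; u=d.copy()
    for _ in range(20): u=d/(1+p["k1"]*(u**2).sum(1,keepdims=True))
    return u
def toplane(p,px,z):
    u=rays(p,px); R=np.array(p["R"]);t=np.array(p["t"])
    D=np.c_[u,np.ones(len(u))]@R; C=-R.T@t
    s=(z-C[2])/D[:,2]; return C+s[:,None]*D
def hull(p,m):
    c,_=cv2.findContours(m.astype(np.uint8),cv2.RETR_EXTERNAL,cv2.CHAIN_APPROX_NONE)
    c=max(c,key=cv2.contourArea); return c[:,0,:]
def rect(p,m,z):
    P=toplane(p,hull(p,m),z)[:,:2]
    (c,s,a)=cv2.minAreaRect((P*1000).astype(np.float32))
    if s[0]<s[1]: s=s[::-1]; a+=90
    a=(a+90)%180-90
    return np.round(c,1),np.round(s,1),round(a,1)   # mm, deg of long axis
E
python3 - <<'E'
from h import *
for n in ["scene","top"]:
    p=robot.read_camera(n); cv2.imwrite(f"pics/{n}0.png",p["img"][:,:,::-1])
    print(n,p["fovy"],p["k1"],-np.array(p["R"]).T@np.array(p["t"]))
    for t in T:
        r=robot.search_frame(t,p); print(t,[(np.round(q["centre"],3).tolist(),round(q["score"],2)) for q in r[:2]])
print(robot.observe())
E
```

```text
pics
scene 55.172073864023766 0.022610579701879213 [1.21273118 0.01932072 0.56221216]
sanding_block [([0.685, -0.105, 0.019], 0.8)]
oilstone [([0.668, -0.098, 0.049], 0.7)]
setting_block []
wax_tin [([0.656, -0.071, 0.078], 0.8)]
sanding_holder [([0.469, -0.31, 0.006], 0.85)]
oilstone_holder [([0.476, 0.008, 0.006], 0.96), ([0.682, -0.106, 0.019], 0.42)]
setting_holder [([0.667, 0.118, 0.008], 0.98)]
wax_holder [([0.478, 0.33, 0.004], 0.56)]
screwdriver [([0.604, -0.341, 0.017], 0.81)]
oil_bottle [([0.662, 0.353, 0.063], 0.69)]
top 47.38531212819836 -0.08904563918725172 [0.38110861 0.00542574 1.05333757]
sanding_block [([0.635, -0.096, 0.023], 0.73)]
oilstone [([0.646, -0.099, 0.051], 0.81)]
setting_block [([0.663, -0.126, 0.084], 0.63)]
wax_tin [([0.639, -0.076, 0.076], 0.76)]
sanding_holder [([0.472, -0.316, 0.007], 0.98)]
oilstone_holder [([0.474, 0.009, 0.004], 0.59)]
setting_holder [([0.666, 0.119, 0.002], 0.69)]
wax_holder [([0.479, 0.326, 0.002], 0.85), ([0.595, -0.339, 0.02], 0.62)]
screwdriver [([0.595, -0.34, 0.021], 0.85), ([0.465, -0.31, 0.002], 0.7)]
oil_bottle [([0.635, 0.347, 0.074], 0.85)]
{'time': 1.1, 'qpos': array([ 1.03899927e+00,  3.41988171e-01,  1.52411027e+00,  4.79257990e-05,
        1.27540325e+00, -1.45991262e-01]), 'qvel': array([ 0.00021038,  0.00105816, -0.00104431,  0.00047504,  0.00065533,
       -0.00051565]), 'joint_efforts': array([-1.25094230e-03, -4.31137240e+01, -2.44473875e+01,  7.17103179e-02,
        4.84526530e-02, -1.77419167e-05]), 'tool_pos': array([0.19752982, 0.48643903, 0.22674306]), 'tool_rot': array([ 3.14149598e+00, -3.21303600e-05,  2.75577291e+00]), 'contact_force': array([ 0.22973746,  0.47085939, -0.19595304]), 'torque': array([ 0.04719606, -0.04122607, -0.09192219]), 'grip_force': 0.0, 'opening': 0.09165017776673877}
```

View pics/top0.png

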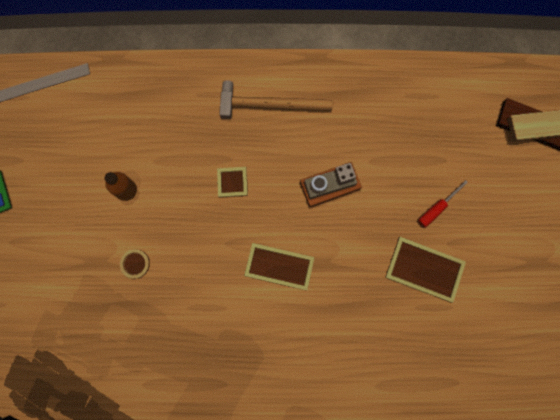

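View pics/scene0.png

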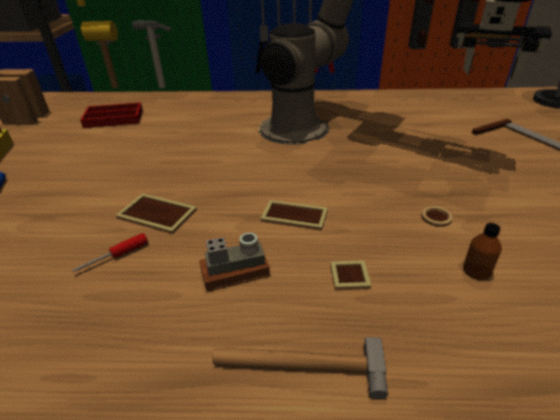

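```bash
python3 - <<'E'
from h import *
p=robot.read_camera("top")
Z=dict(sanding_block=.026,oilstone=.05,setting_block=.082,wax_tin=.078,sanding_holder=.01,oilstone_holder=.01,setting_holder=.01,wax_holder=.01)
M={}
for t,z in Z.items():
    r=robot.trace(t,p)
    for q in r[:2]: print(t,round(q["score"],2),q["pixels"].sum(),*rect(p,q["pixels"],z))
    if r: M[t]=r[0]["pixels"]
np.savez("m0.npz",**M)
E
```

```text
sanding_block 0.68 483 [ 631.2 -100.4] [134.1  59.8] 84.9
oilstone 0.72 518 [ 653.3 -100.9] [110.1  46.7] -73.8
setting_block 0.79 332 [ 663.9 -129. ] [40.8 39.3] 16.5
wax_tin 0.54 215 [641.2 -72.9] [35.  31.7] -0.6
sanding_holder 0.6 3039 [ 466.3 -309.3] [156.1 100.6] 68.5
oilstone_holder 0.96 2203 [474.5   9.3] [141.6  76.1] 77.0
setting_holder 0.81 853 [664.6 116.8] [68.7 66.3] 4.6
wax_holder 0.72 708 [478.5 328.2] [66.2 63.1] 65.0
```

The top view shows the pile near (330,184), with the tin on its left half and the steel block on its right. The holders are at (232,182) square, (134,264) round, (280,266) narrow and (426,269) large, and all agree with the network results. I'll fit known outlines jointly in both cameras.

```bash
cat >> h.py <<'E'
from scipy.optimize import least_squares
from cv2 import convexHull
def proj(p,X):
    c=X@np.array(p["R"]).T+np.array(p["t"]); u=c[:,:2]/c[:,2:]
    u=u*(1+p["k1"]*(u**2).sum(1,keepdims=True)); f=p["img"].shape[0]/2/np.tan(np.radians(p["fovy"])/2)
    return u*f+[p["cx"],p["cy"]]
D=dict(sanding_block=(.124,.064,0,.026),oilstone=(.108,.042,.026,.050),setting_block=(.034,.034,.050,.082),wax_tin=(.034,0,.050,.078),
 sanding_holder=(.156,.096,0,.010),oilstone_holder=(.140,.074,0,.010),setting_holder=(.066,.066,0,.010),wax_holder=(.066,0,0,.010))
def outline(t,dz=0):
    a,b,z0,z1=D[t]
    if b: q=np.array([[a,b],[-a,b],[-a,-b],[a,-b]])/2
    else:
        th=np.arange(0,2*np.pi,.2); q=a/2*np.c_[np.cos(th),np.sin(th)]
    return np.array([[*v,z+dz] for v in q for z in (z0,z1)])
def fit(t,shots,x0,dz=0,grow=.5):
    """shots: list of (pic, mask). returns x,y(mm),yaw deg, rms px"""
    L=outline(t,dz); C=[(p,hull(p,m)) for p,m in shots]
    def res(v):
        c,s=np.cos(v[2]),np.sin(v[2]); X=L.copy(); X[:,0]=c*L[:,0]-s*L[:,1]+v[0]; X[:,1]=s*L[:,0]+c*L[:,1]+v[1]
        o=[]
        for p,h in C:
            H=convexHull(proj(p,X).astype(np.float32))
            o+=[cv2.pointPolygonTest(H,(float(a),float(b)),True)-grow for a,b in h]
        return np.array(o)
    s=least_squares(res,x0,loss="soft_l1",diff_step=1e-3,x_scale=[.01,.01,.1])
    return np.round([s.x[0]*1000,s.x[1]*1000,np.degrees(s.x[2])],1),round(np.sqrt((res(s.x)**2).mean()),2)
def measure(G,cams=("top","scene"),**k):
    P={c:robot.read_camera(c) for c in cams}
    for t,x0 in G.items():
        S=[]
        for c in cams:
            r=robot.trace(t,P[c])
            if r: S.append((P[c],r[0]["pixels"]));print(t,c,round(r[0]["score"],2),*fit(t,S[-1:],x0,**k))
        if len(S)>1: print("  both",*fit(t,S,x0,**k))
def go(x,y,z,deg):
    """mm,deg -> net tool turn then shift (cm) in turned frame"""
    s=robot.observe(); q=s["tool_pos"]*1000; w=s["tool_rot"]
    d=(deg-np.degrees(w[2])+90)%180-90; a=np.radians(np.degrees(w[2])+d)
    e=np.array([x,y,z])-q; c,n=np.cos(a),np.sin(a)
    print("t",round(s["time"],2),"pos",q.round(1),"rot",w.round(3),"open",s["opening"].round(4),"grip",round(float(s["grip_force"]),1),"| turn z",round(-np.radians(d),3),"shift cm",np.round([c*e[0]+n*e[1],n*e[0]-c*e[1],-e[2]],1)/10)
E
python3 - <<'E'
from h import *
r=np.radians
measure(dict(setting_block=(.664,-.127,r(-73)),wax_tin=(.641,-.073,0),oilstone=(.65,-.1,r(-74)),sanding_holder=(.468,-.312,r(68.5)),
 oilstone_holder=(.475,.009,r(77)),setting_holder=(.666,.118,r(4)),wax_holder=(.478,.328,0)))
E
```

```text
setting_block top 0.67 [ 667.1 -130.6  -72.1] 0.32
setting_block scene 0.94 [ 666.8 -131.1  -70.3] 0.52
  both [ 667.1 -130.8  -73.2] 0.49
wax_tin top 0.63 [644.9 -74.4  -0. ] 0.29
wax_tin scene 0.78 [642.6 -75.5 -11.1] 0.83
  both [644.4 -74.9 -34. ] 0.73
oilstone top 0.91 [ 657.3 -102.2  -70.1] 3.45
oilstone scene 0.58 [ 655.5 -101.6  -75. ] 4.75
  both [ 656.5 -101.8  -72.3] 4.25
sanding_holder top 0.59 [ 468.2 -312.2   69.3] 0.52
sanding_holder scene 0.55 [ 468.3 -312.2   68.8] 0.36
  both [ 468.2 -312.3   69.1] 0.46
oilstone_holder top 0.96 [474.7   9.9  76.9] 0.31
oilstone_holder scene 0.92 [475.    9.2  76.8] 0.67
  both [474.8   9.8  76.8] 0.51
setting_holder top 0.9 [665.9 117.5   3.6] 0.43
setting_holder scene 0.65 [663.7 116.6   3.9] 0.84
  both [665.  117.    3.3] 0.75
wax_holder top 0.85 [477.7 328.8  -0. ] 0.43
wax_holder scene 0.69 [481.4 330.4   0.7] 0.67
  both [478.7 329.5   0. ] 0.79
```

```bash
python3 -c "
from h import *
go(667,-131,160,107.5)"
```

```text
Traceback (most recent call last):
  File "h.py", line 62, in go
    print("t",round(s["time"],2),"pos",q.round(1),"rot",w.round(3),"open",s["opening"].round(4),"grip",round(float(s["grip_force"]),1),"| turn z",round(-np.radians(d),3),"shift cm",np.round([c*e[0]+n*e[1],n*e[0]-c*e[1],-e[2]],1)/10)
                                                                          ^^^^^^^^^^^^^^^^^^
AttributeError: 'float' object has no attribute 'round'
```

```bash
sed -i 's/s\["opening"\].round(4)/round(float(s["opening"]),4)/' h.py && python3 -c "
from h import *
go(667,-131,160,107.5)"
```

```text
t 2.35 pos [197.5 486.4 226.7] rot [ 3.142 -0.     2.756] open 0.0918 grip 0.0 | turn z 0.88 shift cm [-73.    26.21   6.67]
```

>>> {"fn": "apply_moves", "kwargs": {
  "motion": "70 0 0 0 0 0 0.147; 70 0 0 0 0 0 0.147; 70 0 0 0 0 0 0.147; 70 0 0 0 0 0 0.147; 70 0 0 0 0 0 0.147; 70 0 0 0 0 0 0.145; 70 -5.2 1.87 0 0 0 0; 70 -5.2 1.87 0 0 0 0; 70 -5.2 1.87 0 0 0 0; 70 -5.2 1.87 0 0 0 0; 70 -5.2 1.87 0 0 0 0; 70 -5.2 1.87 0 0 0 0; 70 -5.2 1.87 0 0 0 0; 70 -5.2 1.87 0 0 0 0; 70 -5.2 1.87 0 0 0 0; 70 -5.2 1.87 1 0 0 0; 70 -5.2 1.87 1 0 0 0; 70 -5.2 1.87 1 0 0 0; 70 -5.2 1.87 2 0 0 0; 70 -5.4 1.9 2 0 0 0",
  "force": 15
}}

```text
time: 4.85
tool_pos: [0.6678, -0.1326, 0.1562]
tool_rot: [3.141, 0.0, 1.876]
contact_force: [1.7, 0.4, 0.6]
opening: 0.0645
grip_force: 0.0
```

```bash
python3 -c "
from h import *
go(667,-131,60,107.5)"
```

```text
t 4.85 pos [ 667.8 -132.6  156.2] rot [3.141 0.    1.876] open 0.0645 grip 0.0 | turn z -0.0 shift cm [ 0.18 -0.03  9.62]
```

>>> {"fn": "apply_moves", "kwargs": {
  "motion": "70 0.15 0 3 0 0 0; 70 0 0 3 0 0 0; 70 0 0 2 0 0 0; 70 0 0 1.2 0 0 0; 70 0 0 0.4 0 0 0; 70 0 0 0 0 0 0; 30 0 0 0 0 0 0; 25 0 0 0 0 0 0; 25 0 0 0 0 0 0; 20 0 0 0 0 0 0; 20 0 0 0 0 0 0; 20 0 0 0 0 0 0",
  "force": 25
}}

```text
time: 6.35
tool_pos: [0.6664, -0.1297, 0.061]
tool_rot: [3.141, 0.0, 1.876]
contact_force: [-0.6, 1.0, 1.6]
opening: 0.034
grip_force: 25.0
```

```bash
python3 -c "
from h import *
go(665,117,150,93.3)"
```

```text
t 6.35 pos [ 666.4 -129.7   61. ] rot [3.141 0.    1.876] open 0.034 grip 25.0 | turn z 0.247 shift cm [24.64  1.28 -8.9 ]
```

>>> {"fn": "apply_moves", "kwargs": {
  "motion": "20 0 0 1 0 0 0; 20 0 0 -2 0 0 0; 20 0 0 -4 0 0 0; 20 0 0 -4 0 0 0; 20 0 0 0 0 0 0.124; 20 0 0 0 0 0 0.123; 20 4 0.2 0 0 0 0; 20 5 0.25 0 0 0 0; 20 5 0.25 0 0 0 0; 20 5 0.25 0 0 0 0; 20 4 0.2 0 0 0 0; 20 1.6 0.1 0 0 0 0; 20 0 0 0 0 0 0"
}}

```text
time: 7.98
tool_pos: [0.6642, 0.1171, 0.15]
tool_rot: [-3.14, 0.0, 1.63]
contact_force: [-0.2, -1.5, -2.7]
opening: 0.0339
grip_force: 25.0
```

```bash
python3 -c "
from h import *
go(665,117,15,93.3)"
```

```text
t 7.97 pos [664.2 117.1 150. ] rot [-3.14  0.    1.63] open 0.0339 grip 25.0 | turn z 0.002 shift cm [-0.02  0.08 13.5 ]
```

The first row of that move had the wrong sign and pressed down 1 cm, so the block may have slid up between the fingers. I'll check before placing it.

```bash
python3 - <<'E'
from h import *
p=robot.read_camera("scene"); im=p["img"][:,:,::-1]
c=cv2.resize(np.ascontiguousarray(im[100:310,180:420]),None,fx=2.8,fy=2.8,interpolation=cv2.INTER_CUBIC)
cv2.imwrite("pics/held.png",c)
r=robot.trace("setting_block",p)
for q in r[:1]:
    h=hull(p,q["pixels"]); print(q["score"],h.min(0),h.max(0))
for dz in (.08,.09,.1):
    X=outline("setting_block",dz); a=np.radians(93.3);X[:,:2]=X[:,:2]@np.array([[np.cos(a),np.sin(a)],[-np.sin(a),np.cos(a)]])+[.664,.117]
    u=proj(p,X); print(dz, "underside z",.05+dz,u.min(0).round(1),u.max(0).round(1), proj(p,np.array([[.664+.017,.117,.05+dz],[.664,.117,.15]])).round(1).tolist())
E
```

```text
0.08 underside z 0.13 [343.7 201.4] [368.7 229.1] [[356.1, 228.7], [356.0, 213.3]]
0.09 underside z 0.14 [344.1 196.5] [369.4 224.4] [[356.6, 224.1], [356.0, 213.3]]
0.1 underside z 0.15000000000000002 [344.5 191.6] [370.1 219.7] [[357.2, 219.4], [356.0, 213.3]]
```

View pics/held.png

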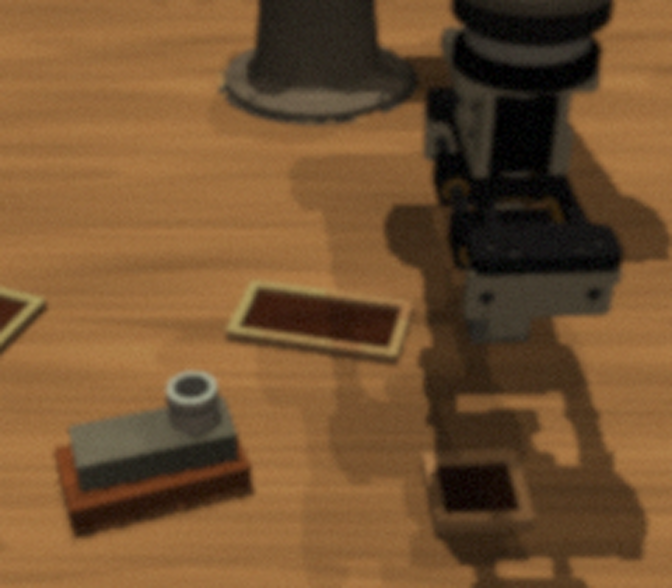

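The fingertips end near (358,220), and the block's lower edge is visible just left of the finger at about the same row. So the block has slid up roughly 10 mm between the fingers. I'll stand it on a free patch of bench, regrip it higher, then place it.

```bash
python3 -c "
from h import *
go(575,100,15,93.3)"
```

```text
t 8.07 pos [664.6 115.2 150.3] rot [-3.141e+00  1.000e-03  1.628e+00] open 0.034 grip 25.0 | turn z -0.0 shift cm [-1.   -9.03 13.53]
```

>>> {"fn": "apply_moves", "kwargs": {
  "motion": "20 -0.5 -4.5 0 0 0 0; 20 -0.5 -4.5 1 0 0 0; 20 0 0 4 0 0 0; 20 0 0 4 0 0 0; 20 0 0 3 0 0 0; 20 0 0 1.3 0 0 0; 20 0 0 0.3 0 0 0; 20 0 0 0.2 0 0 0; 20 0 0 0 0 0 0"
}}

```text
time: 9.2
tool_pos: [0.5759, 0.1013, 0.0137]
tool_rot: [3.14, -0.0, 1.629]
contact_force: [-0.3, -0.2, -2.7]
opening: 0.034
grip_force: 25.0
```

>>> {"fn": "apply_moves", "kwargs": {
  "motion": "20 0 0 0.25 0 0 0; 20 0 0 0 0 0 0",
  "force": 12
}}

```text
time: 9.45
tool_pos: [0.5753, 0.1015, 0.0104]
tool_rot: [3.141, -0.0, 1.629]
contact_force: [0.4, 0.2, -3.5]
opening: 0.0341
grip_force: 12.0
```

>>> {"fn": "apply_moves", "kwargs": {
  "motion": "20 0 0 0.25 0 0 0; 20 0 0 0 0 0 0"
}}

```text
time: 9.7
tool_pos: [0.5751, 0.1014, 0.0075]
tool_rot: [-3.141, -0.0, 1.629]
contact_force: [-0.3, -0.3, -2.7]
opening: 0.0343
grip_force: 12.0
```

>>> {"fn": "apply_moves", "kwargs": {
  "motion": "20 0 0 0.2 0 0 0; 20 0 0 0 0 0 0"
}}

```text
time: 9.95
tool_pos: [0.5752, 0.1014, 0.0056]
tool_rot: [-3.141, -0.0, 1.629]
contact_force: [-0.5, -0.5, -2.4]
opening: 0.0336
grip_force: 12.0
```

Still fully held at 5.6 mm, so it did slip. Continuing down in small steps.

>>> {"fn": "apply_moves", "kwargs": {
  "motion": "20 0 0 0.2 0 0 0; 20 0 0 0 0 0 0"
}}

```text
time: 10.2
tool_pos: [0.5753, 0.1015, 0.0051]
tool_rot: [3.141, -0.0, 1.629]
contact_force: [-3.6, 0.9, 9.4]
opening: 0.0337
grip_force: 12.0
```

>>> {"fn": "apply_moves", "kwargs": {
  "motion": "20 0 0 0.15 0 0 0; 20 0 0 0 0 0 0"
}}

```text
time: 10.45
tool_pos: [0.5753, 0.1015, 0.0043]
tool_rot: [3.141, 0.0, 1.629]
contact_force: [-5.3, -0.8, 14.2]
opening: 0.0338
grip_force: 12.0
```

>>> {"fn": "apply_moves", "kwargs": {
  "motion": "50 0 0 0 0 0 0; 50 0 0 0 0 0 0; 50 0 0 -0.4 0 0 0; 50 0 0 -0.4 0 0 0; 50 0 0 0 0 0 0; 20 0 0 0 0 0 0; 20 0 0 0 0 0 0; 20 0 0 0 0 0 0; 20 0 0 0 0 0 0",
  "force": 25
}}

```text
time: 11.58
tool_pos: [0.5752, 0.1014, 0.0101]
tool_rot: [-3.141, -0.0, 1.629]
contact_force: [0.1, -0.3, -0.3]
opening: 0.034
grip_force: 25.0
```

```bash
python3 -c "
from h import *
go(665,117,40,93.3)"
```

```text
t 11.57 pos [575.2 101.4  10.1] rot [-3.141 -0.     1.629] open 0.034 grip 25.0 | turn z 0.0 shift cm [ 1.04  9.06 -2.99]
```

>>> {"fn": "apply_moves", "kwargs": {
  "motion": "20 0 0 -2 0 0 0; 20 0 0 -3 0 0 0; 20 0.3 3 0 0 0 0; 20 0.4 3.1 0 0 0 0; 20 0.3 3 0 0 0 0; 20 0 0 0 0 0 0; 20 0 0 2 0 0 0; 20 0 0 1.5 0 0 0; 20 0 0 0.5 0 0 0; 20 0 0 0 0 0 0"
}}

```text
time: 12.82
tool_pos: [0.6652, 0.1166, 0.02]
tool_rot: [-3.141, -0.0, 1.629]
contact_force: [-0.6, 1.3, -2.5]
opening: 0.034
grip_force: 25.0
```

```bash
python3 -c "
from h import *
go(665,117,14,93.3)"
```

```text
t 12.82 pos [665.2 116.6  20. ] rot [-3.141 -0.     1.629] open 0.034 grip 25.0 | turn z 0.0 shift cm [ 0.04 -0.02  0.6 ]
```

Centred over the holder. I'll lower the last 6 mm and release, opening only part way.

>>> {"fn": "apply_moves", "kwargs": {
  "motion": "20 0 0 0.3 0 0 0; 20 0 0 0.2 0 0 0; 20 0 0 0.1 0 0 0; 20 0 0 0 0 0 0",
  "force": 15
}}

```text
time: 13.32
tool_pos: [0.6655, 0.1167, 0.0143]
tool_rot: [3.142, -0.0, 1.629]
contact_force: [-0.6, -0.5, -2.6]
opening: 0.0338
grip_force: 15.0
```

>>> {"fn": "apply_moves", "kwargs": {
  "motion": "50 0 0 0 0 0 0; 50 0 0 0 0 0 0; 50 0 0 -1 0 0 0; 50 0 0 -4 0 0 0; 50 0 0 -4 0 0 0; 70 0 0 -3 0 0 0; 70 0 0 -2 0 0 0"
}}

```text
time: 14.2
tool_pos: [0.6662, 0.1167, 0.1574]
tool_rot: [3.138, -0.0, 1.629]
contact_force: [-0.8, 0.1, -0.6]
opening: 0.061
grip_force: 0.0
```

```bash
python3 - <<'E'
from h import *
D["wax_tin"]=(.034,0,.050,.078)
measure(dict(wax_tin=(.644,-.075,0),oilstone=(.655,-.102,np.radians(-70))))
go(644,-75,120,108)
E
```

```text
wax_tin top 0.57 [ 6.449e+02 -7.460e+01  2.000e-01] 0.28
wax_tin scene 0.61 [645.6 -74.7   0. ] 0.83
  both [ 6.451e+02 -7.470e+01  1.000e-01] 0.65
oilstone top 0.68 [ 656.4 -102.8  -72.2] 2.66
oilstone scene 0.87 [ 656.3 -102.8  -71.8] 3.55
  both [ 656.4 -102.9  -72. ] 3.14
t 14.5 pos [664.9 116.6 153.1] rot [-3.14  -0.     1.629] open 0.0644 grip 0.0 | turn z -0.256 shift cm [-17.57  -7.91   3.31]
```

>>> {"fn": "apply_moves", "kwargs": {
  "motion": "70 0 0 0 0 0 -0.128; 70 0 0 0 0 0 -0.128; 70 -4.4 -1.95 0 0 0 0; 70 -4.4 -1.95 0 0 0 0; 70 -4.4 -1.95 0 0 0 0; 70 -4.4 -1.95 1 0 0 0; 70 0 0 2.3 0 0 0; 70 0 0 0 0 0 0"
}}

```text
time: 15.5
tool_pos: [0.6439, -0.0751, 0.1183]
tool_rot: [-3.137, -0.003, 1.884]
contact_force: [-0.4, 0.1, -0.1]
opening: 0.0644
grip_force: 0.0
```

```bash
python3 -c "
from h import *
go(645,-74.7,60,108)"
```

```text
t 15.5 pos [643.9 -75.1 118.3] rot [-3.137e+00 -3.000e-03  1.884e+00] open 0.0644 grip 0.0 | turn z -0.001 shift cm [0.   0.12 5.83]
```

>>> {"fn": "apply_moves", "kwargs": {
  "motion": "70 0 0.1 2 0 0 0; 70 0 0 2 0 0 0; 70 0 0 1.3 0 0 0; 70 0 0 0.5 0 0 0; 70 0 0 0 0 0 0; 30 0 0 0 0 0 0; 25 0 0 0 0 0 0; 20 0 0 0 0 0 0; 20 0 0 0 0 0 0; 20 0 0 0 0 0 0",
  "force": 12
}}

```text
time: 16.75
tool_pos: [0.6466, -0.0746, 0.0635]
tool_rot: [3.141, 0.0, 1.885]
contact_force: [-0.8, 0.8, 2.3]
opening: 0.0334
grip_force: 12.0
```

```bash
python3 -c "
from h import *
go(478.5,329,120,135)"
```

```text
t 16.75 pos [646.6 -74.6  63.5] rot [3.141 0.    1.885] open 0.0334 grip 12.0 | turn z -0.471 shift cm [40.43 16.65 -5.65]
```

>>> {"fn": "apply_moves", "kwargs": {
  "motion": "20 0 0 -1 0 0 0; 20 0 0 -3 0 0 0; 20 0 0 -3 0 0 0; 20 3 -0.25 -1 0 0 0; 20 4.5 -0.36 0 0 0 0; 20 4.5 -0.36 0 0 0 0; 20 4.5 -0.36 0 0 0 0; 20 4.5 -0.36 0 0 0 0; 20 4.5 -0.36 0 0 0 0; 20 4.5 -0.36 0 0 0 0; 20 4.5 -0.36 0 0 0 0; 20 4.5 -0.36 0 0 0 0; 20 3 -0.25 0 0 0 0; 20 1.6 -0.12 2 0 0 0; 20 0 0 3 0 0 0; 20 0 0 0 0 0 0"
}}

```text
time: 18.75
tool_pos: [0.4773, 0.3289, 0.0917]
tool_rot: [-3.137, 0.001, 1.885]
contact_force: [-0.2, 0.1, 0.4]
opening: 0.0337
grip_force: 12.0
```

```bash
python3 -c "
from h import *
go(478.5,329,17,108)"
```

```text
t 18.75 pos [477.3 328.9  91.7] rot [-3.137e+00  1.000e-03  1.885e+00] open 0.0337 grip 12.0 | turn z 0.0 shift cm [-0.03  0.12  7.47]
```

>>> {"fn": "apply_moves", "kwargs": {
  "motion": "20 0 0.1 2 0 0 0; 20 0 0 2 0 0 0; 20 0 0 1.5 0 0 0; 20 0 0 1 0 0 0; 20 0 0 0.4 0 0 0; 20 0 0 0 0 0 0"
}}

```text
time: 19.5
tool_pos: [0.4798, 0.3297, 0.0244]
tool_rot: [3.141, -0.0, 1.885]
contact_force: [-0.7, 0.5, -1.1]
opening: 0.0335
grip_force: 12.0
```

>>> {"fn": "apply_moves", "kwargs": {
  "motion": "20 0 0 0.2 0 0 0; 20 0 0 0 0 0 0; 20 0 0 0 0 0 0"
}}

```text
time: 19.88
tool_pos: [0.4797, 0.3297, 0.0224]
tool_rot: [3.141, -0.0, 1.885]
contact_force: [-0.1, 0.2, -1.2]
opening: 0.0337
grip_force: 12.0
```

```bash
python3 -c "
from h import *
go(478.5,329,14,108); print(robot.observe()['contact_force'])"
```

```text
t 19.88 pos [479.7 329.7  22.4] rot [ 3.141 -0.     1.885] open 0.0337 grip 12.0 | turn z -0.0 shift cm [-0.03 -0.14  0.84]
[-0.0597034   0.24454091 -1.18027252]
```

>>> {"fn": "apply_moves", "kwargs": {
  "motion": "20 0 -0.1 0.2 0 0 0; 20 0 0 0.2 0 0 0; 20 0 0 0 0 0 0"
}}

```text
time: 20.25
tool_pos: [0.4785, 0.3293, 0.018]
tool_rot: [-3.141, 0.0, 1.885]
contact_force: [-0.4, 0.8, -0.3]
opening: 0.0335
grip_force: 12.0
```

>>> {"fn": "apply_moves", "kwargs": {
  "motion": "20 0 0 0.15 0 0 0; 20 0 0 0 0 0 0"
}}

```text
time: 20.5
tool_pos: [0.4788, 0.3294, 0.0174]
tool_rot: [3.141, -0.0, 1.885]
contact_force: [-2.4, -0.4, 5.1]
opening: 0.0335
grip_force: 12.0
```

>>> {"fn": "apply_moves", "kwargs": {
  "motion": "50 0 0 0 0 0 0; 50 0 0 0 0 0 0; 50 0 0 -1 0 0 0; 50 0 0 -3 0 0 0; 50 0 0 -4 0 0 0; 80 0 0 -3 0 0 0; 80 -4.5 0 -1 0 0 0; 80 -4.5 0 0 0 0 0; 80 0 0 0 0 0 0"
}}

```text
time: 21.62
tool_pos: [0.5075, 0.2414, 0.1376]
tool_rot: [3.141, 0.0, 1.881]
contact_force: [0.7, -0.1, 0.4]
opening: 0.0728
grip_force: 0.0
```

```bash
python3 - <<'E'
from h import *
measure(dict(oilstone=(.656,-.102,np.radians(-72)),sanding_block=(.656,-.102,np.radians(-72))))
go(656,-102,130,108)
E
```

```text
oilstone top 0.8 [ 656.7 -102.9  -73.4] 0.57
oilstone scene 0.62 [ 656.5 -102.   -72.2] 0.55
  both [ 656.5 -102.2  -72.7] 0.59
sanding_block top 0.73 [ 432.9  373.8 -151.2] 1.49
sanding_block scene 0.68 [ 654.8 -104.8  -70.7] 6.53
  both [ 648.7 -101.7  -79.6] 61.92
t 21.93 pos [506.1 244.7 136.7] rot [-3.142 -0.     1.886] open 0.0738 grip 0.0 | turn z 0.001 shift cm [-37.61   3.54   0.67]
```

>>> {"fn": "apply_moves", "kwargs": {
  "motion": "75 -2.5 0.2 0 0 0 0.012; 75 -4.5 0.42 0 0 0 0; 75 -4.5 0.42 0 0 0 0; 75 -4.5 0.42 0 0 0 0; 75 -4.5 0.42 0 0 0 0; 75 -4.5 0.42 0 0 0 0; 75 -4.5 0.42 0 0 0 0; 75 -4.5 0.42 1 0 0 0; 75 -3.5 0.35 3 0 0 0; 75 0 0 0 0 0 0"
}}

```text
time: 23.18
tool_pos: [0.6507, -0.105, 0.0934]
tool_rot: [-3.137, -0.003, 1.871]
contact_force: [0.2, -0.3, -0.2]
opening: 0.0688
grip_force: 0.0
```

```bash
python3 -c "
from h import *
go(656.5,-102.3,36,107.2)"
```

```text
t 23.18 pos [ 650.7 -105.    93.4] rot [-3.137e+00 -3.000e-03  1.871e+00] open 0.0688 grip 0.0 | turn z -0.0 shift cm [0.08 0.64 5.74]
```

>>> {"fn": "apply_moves", "kwargs": {
  "motion": "75 0 0.5 2 0 0 0; 75 0 0 2 0 0 0; 75 0 0 1 0 0 0; 75 0 0 0.4 0 0 0; 75 0 0 0 0 0 0"
}}

```text
time: 23.8
tool_pos: [0.6566, -0.1019, 0.043]
tool_rot: [3.141, 0.0, 1.873]
contact_force: [0.2, -0.5, -0.4]
opening: 0.0688
grip_force: 0.0
```

```bash
python3 -c "
from h import *
go(656.5,-102.3,36,107.2)"
```

```text
t 23.8 pos [ 656.6 -101.9   43. ] rot [3.141 0.    1.873] open 0.0688 grip 0.0 | turn z 0.002 shift cm [-0.04 -0.03  0.7 ]
```

>>> {"fn": "apply_moves", "kwargs": {
  "motion": "75 0 0 0.6 0 0 0; 75 0 0 0 0 0 0; 45 0 0 0 0 0 0; 35 0 0 0 0 0 0; 30 0 0 0 0 0 0; 30 0 0 0 0 0 0; 30 0 0 0 0 0 0",
  "force": 25
}}

```text
time: 24.68
tool_pos: [0.6564, -0.1023, 0.0368]
tool_rot: [-3.142, -0.0, 1.873]
contact_force: [-0.9, 0.2, 1.2]
opening: 0.0421
grip_force: 25.0
```

```bash
python3 -c "
from h import *
go(474.8,9.7,110,76.8)"
```

```text
t 24.68 pos [ 656.4 -102.3   36.8] rot [-3.142 -0.     1.873] open 0.0421 grip 25.0 | turn z 0.532 shift cm [  6.76 -20.24  -7.32]
```

>>> {"fn": "apply_moves", "kwargs": {
  "motion": "30 0 0 -1 0 0 0; 30 0 0 -3 0 0 0; 30 0 0 -3.3 0 0 0; 30 0 0 0 0 0 0.133; 30 0 0 0 0 0 0.133; 30 0 0 0 0 0 0.133; 30 0 0 0 0 0 0.133; 30 1 -3 0 0 0 0; 30 1.3 -4 0 0 0 0; 30 1.3 -4 0 0 0 0; 30 1.3 -4 0 0 0 0; 30 1.3 -3.7 2 0 0 0; 30 0.5 -1.5 3 0 0 0; 30 0 0 0 0 0 0"
}}

```text
time: 26.42
tool_pos: [0.4729, 0.0097, 0.0588]
tool_rot: [-3.137, 0.0, 1.342]
contact_force: [-0.1, 0.2, -2.7]
opening: 0.0421
grip_force: 25.0
```

```bash
python3 -c "
from h import *
go(474.8,9.7,15,76.8)"
```

```text
t 26.43 pos [472.9   9.7  58.8] rot [-3.137  0.     1.342] open 0.0421 grip 25.0 | turn z 0.001 shift cm [0.04 0.18 4.38]
```

>>> {"fn": "apply_moves", "kwargs": {
  "motion": "30 0 0 1.5 0 0 0; 30 0 0 1.5 0 0 0; 30 0 0 0.5 0 0 0; 30 0 0 0.2 0 0 0; 30 0 0 0 0 0 0; 30 0 0 0 0 0 0"
}}

```text
time: 27.18
tool_pos: [0.4754, 0.0089, 0.0232]
tool_rot: [3.141, -0.0, 1.341]
contact_force: [-0.8, -0.8, -1.8]
opening: 0.0418
grip_force: 25.0
```

```bash
python3 -c "
from h import *
go(474.8,9.7,15,76.8)"
```

```text
t 27.18 pos [475.4   8.9  23.2] rot [ 3.141 -0.     1.341] open 0.0418 grip 25.0 | turn z 0.0 shift cm [ 0.06 -0.08  0.82]
```

>>> {"fn": "apply_moves", "kwargs": {
  "motion": "30 0 0 0.4 0 0 0; 30 0 0 0.2 0 0 0; 30 0 0 0 0 0 0"
}}

```text
time: 27.55
tool_pos: [0.4748, 0.009, 0.0165]
tool_rot: [-3.141, -0.0, 1.341]
contact_force: [-0.7, 0.0, -2.4]
opening: 0.0416
grip_force: 25.0
```

>>> {"fn": "apply_moves", "kwargs": {
  "motion": "30 0 0 0.15 0 0 0; 30 0 0 0 0 0 0",
  "force": 15
}}

```text
time: 27.8
tool_pos: [0.4749, 0.009, 0.0151]
tool_rot: [-3.141, -0.0, 1.341]
contact_force: [-0.5, -0.1, -3.3]
opening: 0.0419
grip_force: 15.0
```

>>> {"fn": "apply_moves", "kwargs": {
  "motion": "60 0 0 0.05 0 0 0; 60 0 0 0 0 0 0; 60 0 0 0 0 0 0; 60 0 0 -1 0 0 0; 60 0 0 -4 0 0 0; 100 0 0 -4 0 0 0; 100 0 0 -2 0 0 0; 100 0 0 0 0 0 0"
}}

```text
time: 28.8
tool_pos: [0.4761, 0.0089, 0.1266]
tool_rot: [3.137, -0.0, 1.341]
contact_force: [0.1, 0.6, 0.0]
opening: 0.0804
grip_force: 0.0
```

```bash
python3 - <<'E'
from h import *
measure(dict(sanding_block=(.656,-.102,np.radians(-72))))
go(656,-102,130,108)
E
```

```text
sanding_block top 0.72 [ 657.3 -104.6  -69.7] 0.54
sanding_block scene 0.87 [ 657.4 -105.1  -69.9] 0.58
  both [ 657.4 -104.9  -69.8] 0.56
t 29.0 pos [474.3   9.1 123.7] rot [-3.14   0.     1.341] open 0.0913 grip 0.0 | turn z -0.544 shift cm [-16.18  13.85  -0.63]
```

>>> {"fn": "apply_moves", "kwargs": {
  "motion": "100 0 0 0 0 0 -0.1455; 100 0 0 0 0 0 -0.1455; 100 0 0 0 0 0 -0.1455; 100 0 0 0 0 0 -0.1455; 100 -3.4 2.65 0 0 0 0; 100 -3.4 2.65 0 0 0 0; 100 -3.4 2.65 0 0 0 0; 100 -3.4 2.65 0 0 0 0; 100 -3.4 2.65 3 0 0 0; 100 0 0 3 0 0 0; 100 0 0 0 0 0 0"
}}

```text
time: 30.38
tool_pos: [0.6555, -0.1044, 0.0602]
tool_rot: [-3.135, -0.005, 1.922]
contact_force: [0.7, 0.4, 0.1]
opening: 0.092
grip_force: 0.0
```

```bash
python3 -c "
from h import *
go(657.4,-104.9,10,110.2)"
```

```text
t 30.38 pos [ 655.5 -104.4   60.2] rot [-3.135 -0.005  1.922] open 0.092 grip 0.0 | turn z -0.001 shift cm [-0.11  0.16  5.02]
```

>>> {"fn": "apply_moves", "kwargs": {
  "motion": "100 -0.05 0 1.5 0 0 0; 100 0 0 1.5 0 0 0; 100 0 0 1 0 0 0; 100 0 0 0.5 0 0 0; 100 0 0 0.4 0 0 0; 100 0 0 0 0 0 0"
}}

```text
time: 31.12
tool_pos: [0.6582, -0.1054, 0.0157]
tool_rot: [3.141, -0.0, 1.923]
contact_force: [-0.6, -0.2, 0.6]
opening: 0.0918
grip_force: 0.0
```

```bash
python3 -c "
from h import *
go(657.4,-104.9,10,110.2)"
```

```text
t 31.12 pos [ 658.2 -105.4   15.7] rot [ 3.141 -0.     1.923] open 0.0918 grip 0.0 | turn z -0.001 shift cm [ 0.07 -0.06  0.57]
```

>>> {"fn": "apply_moves", "kwargs": {
  "motion": "100 0.05 0 0.5 0 0 0; 100 0 0 0 0 0 0; 75 0 0 0 0 0 0; 65 0 0 0 0 0 0; 55 0 0 0 0 0 0; 55 0 0 0 0 0 0; 55 0 0 0 0 0 0",
  "force": 20
}}

```text
time: 32.0
tool_pos: [0.658, -0.105, 0.0108]
tool_rot: [-3.142, 0.0, 1.923]
contact_force: [-0.4, -0.6, 0.7]
opening: 0.0635
grip_force: 20.0
```

```bash
python3 -c "
from h import *
go(468.2,-312.3,90,69)"
```

```text
t 32.0 pos [ 658.  -105.    10.8] rot [-3.142  0.     1.923] open 0.0635 grip 20.0 | turn z 0.719 shift cm [-26.16 -10.28  -7.92]
```

>>> {"fn": "apply_moves", "kwargs": {
  "motion": "55 0 0 -1 0 0 0; 55 0 0 -3 0 0 0; 55 0 0 -4 0 0 0; 55 0 0 0 0 0 0.144; 55 0 0 0 0 0 0.144; 55 0 0 0 0 0 0.144; 55 0 0 0 0 0 0.144; 55 0 0 0 0 0 0.143; 55 -3 -1.2 0 0 0 0; 55 -4 -1.57 0 0 0 0; 55 -4 -1.57 0 0 0 0; 55 -4 -1.57 0 0 0 0; 55 -4 -1.57 0 0 0 0; 55 -4 -1.57 0 0 0 0; 55 -3.1 -1.2 1 0 0 0; 55 0 0 3 0 0 0; 55 0 0 0 0 0 0; 55 0 0 0 0 0 0"
}}

```text
time: 34.25
tool_pos: [0.4694, -0.3118, 0.0517]
tool_rot: [3.14, 0.0, 1.204]
contact_force: [0.6, 0.8, -2.1]
opening: 0.0636
grip_force: 20.0
```

```bash
python3 -c "
from h import *
go(468.2,-312.3,15,69)"
```

```text
t 34.25 pos [ 469.4 -311.8   51.7] rot [3.14  0.    1.204] open 0.0636 grip 20.0 | turn z 0.0 shift cm [-0.09 -0.09  3.67]
```

>>> {"fn": "apply_moves", "kwargs": {
  "motion": "55 -0.05 -0.05 1.5 0 0 0; 55 0 0 1 0 0 0; 55 0 0 0.5 0 0 0; 55 0 0 0.3 0 0 0; 55 0 0 0.2 0 0 0; 55 0 0 0 0 0 0"
}}

```text
time: 35.0
tool_pos: [0.4681, -0.3121, 0.0157]
tool_rot: [3.141, -0.0, 1.204]
contact_force: [0.0, -0.5, -1.3]
opening: 0.0639
grip_force: 20.0
```

>>> {"fn": "apply_moves", "kwargs": {
  "motion": "55 0 0 0.15 0 0 0; 55 0 0 0 0 0 0"
}}

```text
time: 35.25
tool_pos: [0.4682, -0.3122, 0.0148]
tool_rot: [3.141, 0.0, 1.204]
contact_force: [-0.6, 0.8, 2.9]
opening: 0.064
grip_force: 20.0
```

Touching the floor. I'll release, retreat, then check all four pieces.

>>> {"fn": "apply_moves", "kwargs": {
  "motion": "80 0 0 0 0 0 0; 80 0 0 0 0 0 0; 80 0 0 0 0 0 0; 80 0 0 -1 0 0 0; 80 0 0 -4 0 0 0; 80 0 0 -4 0 0 0; 80 0 0 -4 0 0 0; 80 2 3 -4 0 0 0; 80 4 3 0 0 0 0; 80 4 3 0 0 0 0; 80 0 0 0 0 0 0; 80 0 0 0 0 0 0"
}}

```text
time: 36.75
tool_pos: [0.5875, -0.251, 0.1843]
tool_rot: [-3.141, 0.0, 1.204]
contact_force: [-0.1, -0.1, -0.1]
opening: 0.0735
grip_force: 0.0
```

```bash
python3 - <<'E'
from h import *
for t,dz in dict(sanding_block=.004,oilstone=-.022,setting_block=-.046,wax_tin=-.046).items():
    a,b,z0,z1=D[t]; D[t]=(a,b,z0+dz,z1+dz)
r=np.radians
measure(dict(sanding_block=(.468,-.312,r(69)),oilstone=(.475,.009,r(77)),setting_block=(.665,.117,r(3)),wax_tin=(.4785,.329,0)))
p=robot.read_camera("scene");cv2.imwrite("pics/end.png",p["img"][:,:,::-1])
E
```

```text
sanding_block scene 0.7 [ 470.3 -309.2   68. ] 0.43
oilstone top 0.67 [475.    9.6  77.3] 0.55
oilstone scene 0.93 [476.    9.5  76.3] 0.38
  both [475.2   9.6  77. ] 0.5
setting_block top 0.76 [6.663e+02 1.175e+02 2.000e-01] 0.33
setting_block scene 0.73 [666.2 116.1   4.3] 0.46
  both [666.2 116.6   3. ] 0.48
wax_tin top 0.77 [476.8 330.   -0. ] 0.64
wax_tin scene 0.66 [479.  331.1   0. ] 0.42
  both [ 4.776e+02  3.311e+02 -1.000e-01] 0.63
```

View pics/end.png

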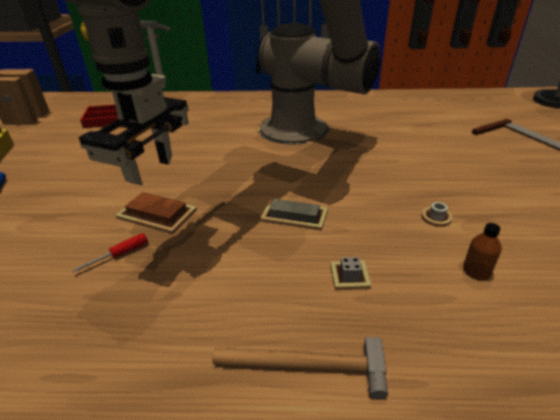

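The picture shows each piece flat in its own holder: sanding block (157,209), oilstone (295,212), steel block (350,269) and tin (438,213). Their measured centres are all within about 4 mm of the holders' centres. The screwdriver and bottle look unmoved, so I'm handing in.

```bash
python3 -c "
from cell import robot
print(robot.hand_in())"
```

```text
the job is handed in; nothing more can be done
None
```

I put all four pieces flat in their matching holders, each within about 4 mm of centre by the cameras, left the screwdriver and oil bottle where they were, and handed the job in at about 37 s; one early move pressed the steel block down 1 cm by mistake, so I regripped it on the bench before placing it, and the hand-in returned no verdict.

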